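Uncover the slide clamp and hold its jaw open at the mark

TASK

Lift the blue dust cover off the slide clamp and stand it upright on the bench beside the clamp, without dropping it and without disturbing the timer, the small box or the stain bottle. Then pull the clamp's spring-loaded black handle out until its red pointer is level with the black line on the yellow tab, and keep it there: finish while still gripping the handle and holding the jaw open against its spring, ready for a slide to be put in.

Things in the scene. Friction and masses are not known exactly. Their poses are not given: they have to be found in the camera images.
- slide_clamp: Grey slide clamp, fixed to the bench. Origin: on the bench under the handle's rest position. Its -x axis is the pull direction (roughly toward the robot), z up. Base plate x -120..+126, y -42..+42, top at z 16; on it an aluminium plinth x -113..+115, y -32.5..+32.5, top at z 20. Dark fixed jaw block x +85..+113, y -29..+29, top at z 50.
- carriage (a joint): How far the sprung carriage (moving aluminium jaw, steel plate, black handle, red pointer, in one piece) has been pulled out along the clamp's -x, in m: 0 = closed at rest, 0.075 = end stop. The spring pulls it shut with 5 N at 0 and 1 N more per 10 mm; it springs back when let go.
- handle (a point): Grip point of the black upright pull handle on the carriage: centre of the handle, 56 mm above the bench. The handle is 16 mm (along the pull) x 28 mm (across), from 21 to 75 mm above the bench. Nothing within 25 mm beside it stands higher than 31 mm above the bench; the moving jaw begins 52 mm behind it (+x of the clamp) and is 47 mm high. Hidden under the cover at the start.
- pointer (a point): Tip of the small red pointer on the carriage's +y side, 30 mm behind the handle (+x of the clamp), 22 mm to the clamp's +y, 26 mm above the bench. Moves with the handle.
- mark: Yellow tab fixed on the plinth at the clamp's +y side, 10 mm long along the pull, 8 mm wide, 6 mm high; a thin black line crosses its top at mid-length. Origin: centre of its underside, i.e. at the black line. Axes as the clamp's. It sits 35 to 65 mm from the resting pointer in the pull direction; its place differs every time.
- cover: Loose blue dust cover, a thin-walled (4 mm) box open below, 152 (x) x 79 (y) x 68 mm high, about 0.11 to 0.18 kg, standing on the base plate (16 mm above the bench) over jaws and handle, with about 3 mm play. Lift it straight up by at least 70 mm to clear the handle. Origin: centre of its underside; x along its length, z up. The front (-x) wall is cut away 14 mm at the bottom.
- cover_grip (a point): Grip point of the black bar on top of the cover: 90 mm above the cover's underside, over its centre. The bar is 60 mm long along the cover's x, 12 mm wide along y, from 68 to 98 mm above the cover's underside.
- lab_timer: White lab timer lying flat, 70x64x16 mm, loose. Origin: centre of its underside. Leave alone.
- cover_glass_box: Small white and green cover glass box, 36x36x16 mm, loose. Origin: centre of its underside. Leave alone.
- stain_eosine: Red dropper bottle with a black teat, 36 mm wide, 109 mm high, loose, standing. Origin: centre of its underside. Leave alone. All three bystanders stand on the clamp's -y side; the bench on its +y side is clear for about 130 mm from the edge of the base plate, beside the middle and rear of the clamp.

How it is judged:
By the outcome, as a careful person would: the job done as asked, in the order asked, and still so for the second after the job is handed in, while the arm keeps its last pose, push and grip.
It also fails if it takes over 50 s, if anything falls off the work surface, if the arm or the gripper's body presses on something with over 40 N, if the wrist force passes 120 N, or if a joint passes its speed limit or range.

ROBOT

A 7-joint arm with a two-finger parallel gripper is mounted at the origin on a cart in front of the work surface, level with it; the furniture and walls round the work are solid. World frame = base frame: x ahead of the robot, y to its left, z up, the work surface at z = 0. Lengths are in m, angles in rad, forces in N, time in s.
With the tool pointing down it reaches from about 0.375 to 0.925 m from the base axis. Payload 3.1 kg.
Tool frame: the origin (TCP) lies on the centre line of the jaws, within the pads' length; the fingertips stand 14 mm ahead of it and the grasp point (between the pads) lies 5 mm behind it (ctrl.tips_ahead is the distance from the TCP to the fingertips, in m); z points along the fingers, y is the line along which they close (so a half turn about z gives the same grasp; the last joint's range is limited). The gripper opens to 85 mm and grips with 20 to 120 N. Pads are 22 mm wide; open, the fingers measure 114 mm over their backs; the gripper's body (76 mm by 85 mm) begins 54 mm behind the grasp point. The pads swing forward as they close: fully open they stand 13 mm farther back than shut.
Start: joints at [-0.098, 0.383, 0.044, 1.598, -0.018, 1.161, -0.05], TCP at [0.65, 0, 0.245] pointing down, gripper open.
Joint ranges: [-2.61, 2.61], [-0.41, 2.15], [-1.48, 1.57], [0, 2.5], [-1.57, 4.71], [0.05, 1.97], [-2.85, 2.85]. Speed limits (rad/s): [2.79, 2.79, 3.14, 3.14, 3.14, 3.14, 3.14].

INTERFACE

Orientations are given as a unit quaternion [x, y, z, w].
In Python, from rig import ctrl, vision, ticket gives the robot as it stands.
- The arm moves only by the tool carry_out, never from a script. Its argument "moves" is a list that holds one entry, the list of rows, each a list of 7 numbers: the opening, from -1 (shut) to 1 (fully open), then the shift along the tool's x, y, z in units of 25 mm (1.0 is 25 mm), then the turn, a rotation vector about the tool's x, y, z in units of 6 degrees (1.0 is 6 degrees). A call has 1 to 10 rows; each row shifts and turns the commanded pose from where the row before left it, along the tool's axes as they then stand; what a row does not reach is not made up. A row lasts 1/12 s, in which the tool goes at most 41.7 mm and 7.16 degrees, less where a joint would pass 70% of its speed; a pose out of reach is approached as far as the arm can. A call is refused whole if a number of a shift passes 1 or a number of a turn 1, either way. A call with a gripper value outside its range is refused whole. The fingers move at their own pace and stop on an object; "squeeze" is the grip in N (left out, the last holds). Time passes only in rows, so rows that do not move let the fingers close. It gives the time, the measured TCP pose, the force, the opening and the grip force at its end, in the units of the state.
- ctrl.read_state(): the state, without advancing time (a new reading comes with each control period).
- vision.get_image(name): name is "scene" or "side" or "wrist"; returns the picture (420x560x3 uint8, blue, green, red); there is no depth.
- vision.camera_info(name): a dict with "vfov" (degrees; the focal length in pixels is half the picture's height over the tangent of half this angle, whatever the lens; pixels are square), "cx", "cy" (the principal point, pixels), "origin" and "rotation" of the camera in the world. Camera axes: x right, y up, looking along -z (the intrinsics and any distortion apply to the point x, -y, -z); pixel columns grow to the right and rows downward; lengths in m; the calibration is good to about 2 mm. A picture is of the moment at which its call begins: read the wrist's pose just before it. camera_info takes no time and is no camera call; for the wrist camera it gives the pose at the moment of the call.
- ticket.hand_in(): hands the job in; it is judged then, once.
The state is a dict: "t": time; "joint_pos": joint angles; "qvel": joint speeds; "joint_efforts": joint torques, N m; "ee_pos": TCP position; "tcp_rot": TCP orientation; "force": force on the tool from outside, world axes, zero at the start; "wrist_torque": the same for the moment, N m; "opening": opening from 0.0 (shut) to 1.0 (fully open); "grasp_force": force on a finger pad.
Only numpy, scipy, OpenCV 4.12 (cv2) and the standard library are available. Lean on these libraries where they do the work, as an engineer would, in place of code of your own. Each camera call takes 0.05 s, during which the arm holds its last target. There are 200 camera calls.

## Working session

There is one attempt and no reset: what is moved stays moved. The work goes in short steps, Python scripts to look and compute and a tool call to move; the robot and the scene stay as the last step left them, time stands still between calls to the robot, and variables do not carry over. Pictures are saved under pics/ and viewed, at most 13 in all, crops included, and the job is handed in when it is done.

Besides the shell and the picture viewer there is one more tool, called after "Emit:" in YAML: its name, and indented under it one key for each argument. carry_out: Moves the arm, as the interface text tells. Its arguments: {"type":"object","properties":{"moves":{"type":"array"},"squeeze":{"type":"number"}},"required":["moves"]}

```bash
mkdir -p pics; cat > h.py <<'E'
import numpy as np, cv2
from rig import ctrl, vision, ticket
def ray(info,u,v):
    f=210/np.tan(np.radians(info['vfov'])/2)
    d=np.array([(u-info['cx'])/f,-(v-info['cy'])/f,-1.])
    R=np.array(info['rotation']).reshape(3,3)
    return np.array(info['origin']),R@d
def plane(info,u,v,z):
    o,d=ray(info,u,v); return o+d*(z-o[2])/d[2]
def proj(info,p):
    f=210/np.tan(np.radians(info['vfov'])/2)
    c=np.array(info['rotation']).reshape(3,3).T@(np.array(p)-info['origin'])
    return info['cx']+f*c[0]/-c[2], info['cy']-f*c[1]/-c[2]
def tri(i1,p1,i2,p2):
    o1,d1=ray(i1,*p1);o2,d2=ray(i2,*p2)
    t=np.linalg.lstsq(np.c_[d1,-d2],o2-o1,rcond=None)[0]
    a=o1+t[0]*d1;b=o2+t[1]*d2
    return (a+b)/2,np.linalg.norm(a-b)
E
python3 - <<'E'
from h import *
s=ctrl.read_state();print(s)
for n in ['scene','side','wrist']:
    i=vision.camera_info(n);print(n,i)
    cv2.imwrite(f'pics/{n}0.png',vision.get_image(n))
E
```

```text
{'t': 0.0, 'joint_pos': array([-0.09781927,  0.38386195,  0.04383532,  1.59962501, -0.01789179,
        1.16122741, -0.04990333]), 'qvel': array([ 0.00050392,  0.00101979, -0.00080193, -0.00148632, -0.00026345,
       -0.00119826, -0.00065727]), 'joint_efforts': array([-8.41360106e-04, -4.33466363e+01,  1.02427706e+00, -2.49513745e+01,
        1.06121189e-02,  1.12996699e-02, -5.17373280e-06]), 'ee_pos': array([6.49058790e-01, 3.03914278e-06, 2.43846113e-01]), 'tcp_rot': array([ 0.70707187,  0.70714037, -0.00101848, -0.00090825]), 'force': array([ 0.69197189, -0.53113007, -0.34927699]), 'wrist_torque': array([-0.03424779, -0.02708238, -0.00258272]), 'grasp_force': 0.0, 'opening': 1.001944713661144}
scene {'vfov': 49.14042272438774, 'cx': 273.99123150611564, 'cy': 207.4644772922961, 'origin': array([-0.00207287,  0.717677  ,  0.48592248]), 'rotation': array([-0.20569052,  0.48909837,  0.77837473, -0.33556964])}
side {'vfov': 46.0018465620925, 'cx': 277.0651208215256, 'cy': 210.47134170705172, 'origin': array([0.21642566, 0.89943525, 0.43661414]), 'rotation': array([-0.11152952,  0.53185886,  0.82450759, -0.15771668])}
wrist {'vfov': 64.20783355514939, 'cx': 277.48106320867373, 'cy': 213.46984256142787, 'origin': array([0.65017888, 0.07900684, 0.37194079]), 'rotation': array([-1.56470950e-01,  9.25476284e-04,  9.43969933e-04,  9.87681677e-01])}
```

```bash
python3 - <<'E'
s=open('h.py').read()
s=s.replace("import numpy as np, cv2","import numpy as np, cv2\nfrom scipy.spatial.transform import Rotation as Ro").replace("np.array(info['rotation']).reshape(3,3)","Ro.from_quat(info['rotation']).as_matrix()")
open('h.py','w').write(s)
E
```

```text
(no output)
```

View pics/scene0.png

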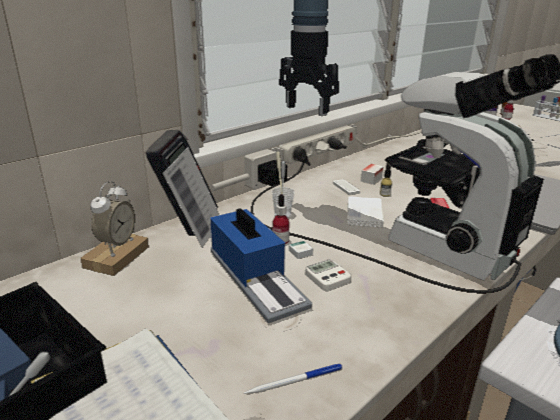

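View pics/wrist0.png

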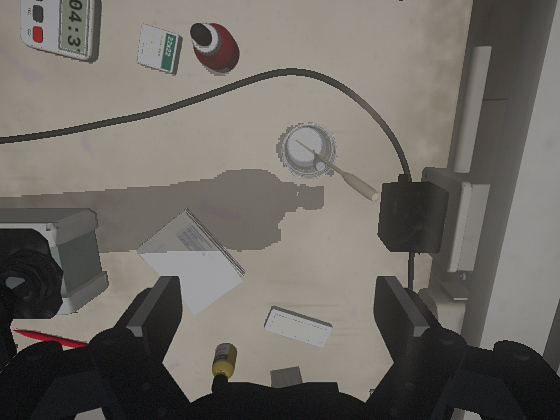

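View pics/side0.png

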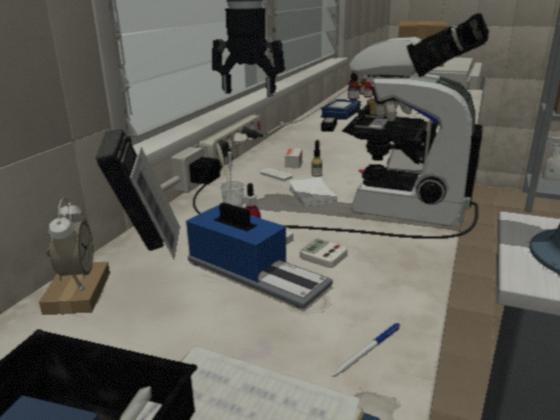

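```bash
python3 - <<'E'
from h import *
out=[]
for n in ['scene','side']:
    im=cv2.imread(f'pics/{n}0.png');hs=cv2.cvtColor(im,cv2.COLOR_BGR2HSV)
    m=cv2.inRange(hs,(105,130,40),(125,255,255))
    k,l,st,c=cv2.connectedComponentsWithStats(m)
    b=[i for i in range(1,k) if 180<c[i][0]<290 and 200<c[i][1]<270]; b=max(b,key=lambda i:st[i][4])
    mm=(l==b).astype(np.uint8)
    cn=max(cv2.findContours(mm,0,2)[0],key=cv2.contourArea)
    print(n,st[b],cv2.approxPolyDP(cv2.convexHull(cn),4,True)[:,0].tolist())
    x0,y0=(195,190) if n=='scene' else (175,190)
    cr=im[y0:y0+140,x0:x0+170]
    out.append(cv2.resize(cr,None,fx=2.35,fy=4*0.5875*1,interpolation=cv2.INTER_CUBIC))
cv2.imwrite('pics/crop.png',np.hstack(out));print(out[0].shape)
E
```

```text
scene [ 211  210   74   77 3247] [[211, 217], [251, 213], [284, 243], [283, 273], [245, 286], [213, 248]]
side [ 187  206   98   75 4438] [[187, 221], [219, 206], [284, 226], [284, 260], [256, 280], [191, 254]]
(329, 400, 3)
```

View pics/crop.png

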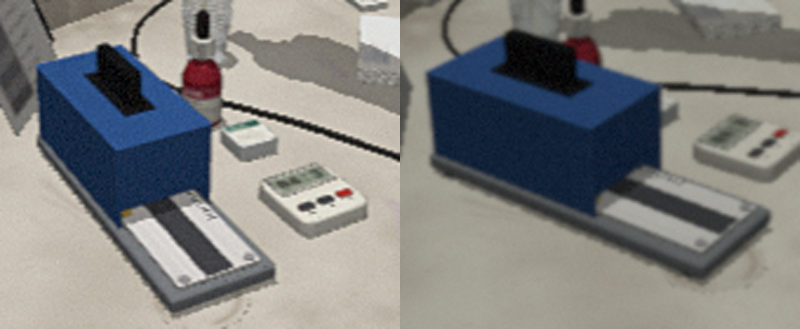

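```bash
python3 - <<'E'
from h import *
a=vision.camera_info('scene');b=vision.camera_info('side')
P={'rl':((211.2,217.7),(187.8,220.6)),'fl':((244.8,253.8),(255.9,245.3)),'fr':((284.4,243.2),(285.6,227))}
T={}
for k,(p,q) in P.items():
    x,e=tri(a,p,b,q);T[k]=x;print(k,x.round(4),round(e,4),'pl',plane(a,*p,.084).round(4),plane(b,*q,.084).round(4))
rr=plane(a,250.3,209,.084);print('rr',rr)
for f in (lambda k:(plane(a,*P[k][0],.084)+plane(b,*P[k][1],.084))/2,lambda k:T[k]):
    rl,fl,fr=f('rl'),f('fl'),f('fr')
    v=rl-fl;w=fl-fr;print('len',np.linalg.norm(v),np.linalg.norm(w),'yaw',np.degrees(np.arctan2(v[1],v[0])),np.degrees(np.arctan2(w[1],w[0]))-90,'c',(rl+fr)/2)
# plinth base front corners (z=.016): scene, side
for i,n,ps in ((a,'scene',[(195+170/2.35,190+300/2.35),(195+274/2.35,190+265/2.35)]),(b,'side',[(175+297/2.35,190+265/2.35),(175+369/2.35,190+208/2.35)])):
    print(n,[plane(i,*p,.016).round(4) for p in ps])
E
```

```text
rl [0.6463 0.2613 0.0822] 0.0001 pl [0.6434 0.2633 0.084 ] [0.6442 0.2644 0.084 ]
fl [0.5036 0.2981 0.0808] 0.0006 pl [0.5001 0.3011 0.084 ] [0.5007 0.304  0.084 ]
fr [0.4836 0.225  0.0812] 0.0003 pl [0.48   0.2285 0.084 ] [0.4816 0.23   0.084 ]
rr [0.62128384 0.18371339 0.084     ]
len 0.14849891650877464 0.07582379549547805 yaw -15.093232882004367 -14.982045019879905 c [0.56230161 0.24657704 0.084     ]
len 0.14733473881391315 0.07585608191164069 yaw -14.475966814546522 -15.334602407275739 c [0.56491339 0.24314564 0.08172935]
scene [array([0.4164, 0.3277, 0.016 ]), array([0.3942, 0.2491, 0.016 ])]
side [array([0.4192, 0.3278, 0.016 ]), array([0.3963, 0.2481, 0.016 ])]
```

```bash
python3 - <<'E'
from h import *
a=vision.camera_info('scene');b=vision.camera_info('side')
for k,p,q in (('topR',(182,130),(123,131)),('topL',(148,152),(101,158)),('botL',(200,245),(158,250)),('botR',(207,245),(178,255))):
    print(k,*tri(a,p,b,q))
for c in [(-36,64),(116,64),(116,146),(-36,146)]:
    p=np.array([.5225+(.966*c[0]+.259*c[1])/1e3,.257+(-.259*c[0]+.966*c[1])/1e3,0]);print(p,proj(a,p),proj(b,p))
E
```

```text
topR [0.78951083 0.22013429 0.21475927] 0.002111251981743705
topL [0.75700077 0.31873535 0.19898765] 0.0013162490809022016
botL [ 0.73318597  0.23482815 -0.01511942] 0.02028463353373438
botR [0.680731   0.25145234 0.00339675] 0.0012687930114329892
[0.5043   0.328148 0.      ] (np.float64(232.0600125002201), np.float64(300.6645889439337)) (np.float64(249.11766904322252), np.float64(300.13245265949394))
[0.651132 0.28878  0.      ] (np.float64(200.57370966646997), np.float64(258.39363691074794)) (np.float64(181.15902186866364), np.float64(270.14081629007774))
[0.67237  0.367992 0.      ] (np.float64(159.45890097697497), np.float64(269.2992831019493)) (np.float64(142.7067029513692), np.float64(291.90184603134674))
[0.525538 0.40736  0.      ] (np.float64(185.8607653276967), np.float64(315.328880016432)) (np.float64(211.75453026949702), np.float64(327.0536286211361))
```

Emit:
carry_out:
  moves:
    - [[1,1,-0.35,0,0,0,0],[1,1,-0.35,0,0,0,0],[1,1,-0.35,0,0,0,0],[1,1,-0.35,0,0,0,0],[1,1,-0.35,0,0,0,0],[1,1,-0.35,0,0,0,0],[1,1,-0.35,0,0,0,0],[1,1,-0.35,0,0,0,0],[1,1,-0.35,0,0,0,0],[1,0.8,-0.3,0,0,0,0]]

```text
t: 0.98
ee_pos: [0.5623, 0.2475, 0.2449]
tcp_rot: [0.706, 0.708, -0.0, -0.001]
force: [0.0, 1.0, -0.3]
opening: 0.998
grasp_force: 0.0
```

Emit:
carry_out:
  moves:
    - [[1,0,0,0,0,0,1],[1,0,0,0,0,0,1],[1,0,0,0,0,0,1],[1,0,0,0,0,0,1],[1,0,0,0,0,0,1],[1,0,0,0,0,0,1],[1,0,0,0,0,0,1],[1,0,0,0,0,0,1],[1,0,0,0,0,0,1],[1,0,0,0,0,0,1]]

```text
t: 1.82
ee_pos: [0.5634, 0.2449, 0.2447]
tcp_rot: [0.967, 0.256, -0.001, 0.0]
force: [0.4, 0.4, -1.4]
opening: 1.001
grasp_force: 0.0
```

Emit:
carry_out:
  moves:
    - [[1,0,0,0,0,0,1],[1,0,0,0,0,0,1],[1,0,0,0,0,0,1],[1,0,0,0,0,0,1],[1,0,0,0,0,0,1],[1,0,0,0,0,0,1],[1,0,0,0,0,0,1],[1,0,0,0,0,0,0.5],[1,0,0,0,0,0,0],[1,0,0,0,0,0,0]]

```text
t: 2.65
ee_pos: [0.5635, 0.245, 0.2449]
tcp_rot: [0.992, -0.13, -0.0, 0.0]
force: [-0.0, -0.3, -0.1]
opening: 0.995
grasp_force: 0.0
```

```bash
python3 - <<'E'
from h import *
s=ctrl.read_state();print(s['t'],s['joint_pos'],s['ee_pos'],s['tcp_rot'],s['force'])
i=vision.camera_info('wrist');print(i)
cv2.imwrite('pics/w1.png',vision.get_image('wrist'))
E
```

```text
2.65 [-0.63761948  0.31845341  0.19566082  1.69480552 -0.06707284  1.13565937
 -2.25409094] [0.56346147 0.2449727  0.24487184] [ 9.91556283e-01 -1.29676460e-01 -2.99508317e-04  2.53271229e-04] [-0.02735595 -0.26297507 -0.1327471 ]
{'vfov': 64.20783355514939, 'cx': 277.48106320867373, 'cy': 213.46984256142787, 'origin': array([0.64075107, 0.2244764 , 0.37279483]), 'rotation': array([ 0.09568095, -0.12372321,  0.78266322, -0.6024749 ])}
```

View pics/w1.png

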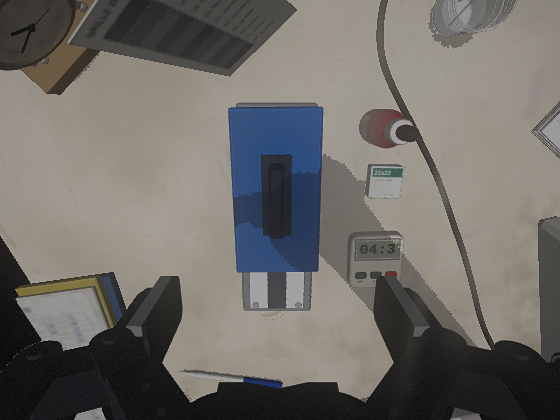

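```bash
python3 - <<'E'
from h import *
i=vision.camera_info('wrist');im=cv2.imread('pics/w1.png');hs=cv2.cvtColor(im,cv2.COLOR_BGR2HSV)
a=vision.camera_info('scene')
m=cv2.inRange(hs,(105,130,30),(125,255,255));m[:,:220]=0;m[300:]=0
cn=max(cv2.findContours(m,0,2)[0],key=cv2.contourArea)
q=cv2.approxPolyDP(cn,6,True)[:,0];print(q.tolist())
r=cv2.minAreaRect(cn);print(r)
c=cv2.boxPoints(r)
W=np.array([plane(i,*p,.083) for p in c]);print(W.round(4),W.mean(0))
for k in range(4):
    d=W[(k+1)%4]-W[k];print(np.linalg.norm(d).round(4),np.degrees(np.arctan2(d[1],d[0])).round(2))
# bar: dark inside cover
g=cv2.inRange(hs,(0,0,0),(180,255,45));g[:,:250]=0;g[:,300:]=0;g[:150]=0;g[245:]=0
g=cv2.inRange(hs[...,1],0,110)&cv2.fillPoly(np.zeros_like(m),[q],255)
g=cv2.erode(g,np.ones((3,3)));b=max(cv2.findContours(g,0,2)[0],key=cv2.contourArea)
print('bar',cv2.minAreaRect(b))
cv2.imwrite('pics/barcrop.png',cv2.resize(im[140:250,240:320],None,fx=5,fy=5,interpolation=cv2.INTER_CUBIC))
# triangulate front corner heights wrist vs scene
for p,qq in (((229,107),(211.2,217.7)),((235,271),(244.8,253.8)),((318,271),(284.4,243.2))): print(tri(i,p,a,qq))
E
```

```text
[[321, 107], [229, 108], [233, 197], [256, 191], [251, 207], [259, 208], [255, 227], [235, 227], [237, 271], [299, 270], [278, 249], [299, 257], [296, 248], [316, 242]]
((275.5, 189.0), (164.0, 93.0), 90.0)
[[0.6493 0.2634 0.083 ]
 [0.6297 0.1892 0.083 ]
 [0.4824 0.2218 0.083 ]
 [0.5053 0.3085 0.083 ]] [0.56666184 0.24575118 0.083     ]
0.0768 -104.82
0.1509 167.53
0.0897 75.16
0.1509 -17.39
bar ((275.5, 196.5), (81.0, 27.0), 90.0)
(array([0.64819798, 0.26214682, 0.08192301]), np.float64(0.0036287151632281565))
(array([0.50254998, 0.30150074, 0.08281065]), np.float64(0.003797828230855954))
(array([0.48273414, 0.22564239, 0.08172294]), np.float64(0.00023306078440185773))
```

View pics/barcrop.png

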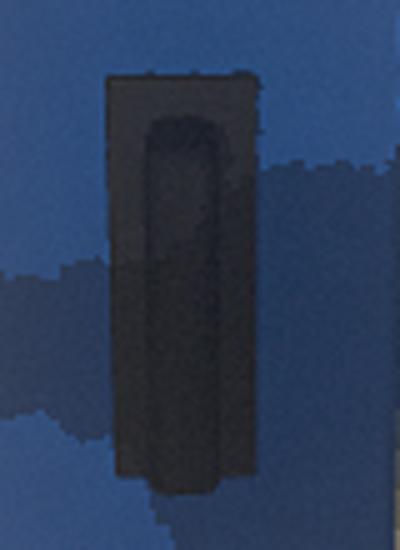

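```bash
python3 - <<'E'
from h import *
i=vision.camera_info('wrist')
for p in ((276.7,163.6),(276.7,239),(276.7,201)): print(plane(i,*p,.114))
s=ctrl.read_state();R=Ro.from_quat(s['tcp_rot']).as_matrix()
W=[plane(i,*p,.083) for p in ((229,107),(322,107),(318.5,271),(236,271))]
print(np.mean(W,0),W)
for t in (plane(i,276.7,201,.114),np.mean(W,0)): print('tool delta',R.T@(t-s['ee_pos']))
E
```

```text
[0.59895746 0.2360171  0.114     ]
[0.53801355 0.25219399 0.114     ]
[0.56982918 0.24374888 0.114     ]
[0.5664458  0.24493587 0.083     ] [array([0.64929975, 0.26343643, 0.083     ]), array([0.62966118, 0.18923651, 0.083     ]), array([0.4832217 , 0.22508035, 0.083     ]), array([0.50360057, 0.3019902 , 0.083     ])]
tool delta [ 0.00650935 -0.00049285  0.13093612]
tool delta [ 0.00295024 -0.00078222  0.16193782]
```

Emit:
carry_out:
  moves:
    - [[1,0.2,0,0.9,0,0,0],[1,0,0,0.9,0,0,0],[1,0,0,0.9,0,0,0],[0.3,0,0,0.9,0,0,0],[0,0,0,0.8,0,0,0],[0,0,0,0.7,0,0,0],[0,0,0,0.5,0,0,0],[0,0,0,0,0,0,0]]
  squeeze: 50

```text
t: 3.37
ee_pos: [0.5661, 0.2427, 0.1019]
tcp_rot: [0.991, -0.13, -0.003, 0.002]
force: [-0.1, -0.6, -0.9]
opening: 0.504
grasp_force: 0.0
```

Emit:
carry_out:
  moves:
    - [[-1,0,0,0,0,0,0],[-1,0,0,0,0,0,0],[-1,0,0,0,0,0,0],[-1,0,0,0,0,0,0],[-1,0,0,0,0,0,0],[-1,0,0,0,0,0,0],[-1,0,0,0,0,0,0],[-1,0,0,0,0,0,0]]

```text
t: 4.03
ee_pos: [0.5699, 0.2444, 0.1069]
tcp_rot: [0.991, -0.13, 0.001, -0.001]
force: [0.5, 0.3, 5.3]
opening: 0.127
grasp_force: 51.6
```

Emit:
carry_out:
  moves:
    - [[-1,0,0,-0.2,0,0,0],[-1,0,0,-0.3,0,0,0],[-1,0,0,-0.4,0,0,0],[-1,0,0,-0.5,0,0,0],[-1,0,0,-0.5,0,0,0],[-1,0,0,-0.5,0,0,0],[-1,0,0,-0.5,0,0,0],[-1,0,0,-0.5,0,0,0],[-1,0,0,-0.4,0,0,0],[-1,0,0,-0.2,0,0,0]]

```text
t: 4.87
ee_pos: [0.5696, 0.2442, 0.2078]
tcp_rot: [0.991, -0.131, 0.001, -0.001]
force: [0.9, -0.3, -0.1]
opening: 0.127
grasp_force: 50.7
```

Emit:
carry_out:
  moves:
    - [[-1,0,0,0,0,0,0],[-1,0,0,0,0,0,0]]

```text
t: 5.03
ee_pos: [0.5685, 0.2437, 0.2054]
tcp_rot: [0.991, -0.13, 0.0, -0.0]
force: [0.2, -0.6, -1.3]
opening: 0.128
grasp_force: 50.7
```

```bash
python3 - <<'E'
from h import *
a=vision.get_image('scene');b=vision.get_image('side')
cv2.imwrite('pics/lift.png',np.hstack([cv2.resize(a[90:330,100:360],(400,369)),cv2.resize(b[90:330,100:360],(400,369))]))
E
```

```text
(no output)
```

View pics/lift.png

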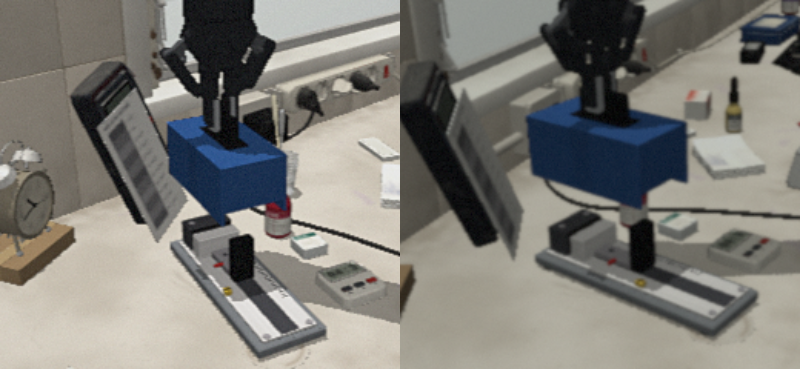

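Emit:
carry_out:
  moves:
    - [[-1,0,-0.2,0,0,0,0],[-1,-0.1,-0.5,0,0,0,0],[-1,-0.1,-0.6,0,0,0,0],[-1,-0.1,-0.7,0,0,0,0],[-1,-0.1,-0.7,0,0,0,0],[-1,0,-0.7,0,0,0,0],[-1,0,-0.5,0,0,0,0],[-1,0,-0.3,0,0,0,0],[-1,0,0,0,0,0,0],[-1,0,0,0,0,0,0]]

```text
t: 5.97
ee_pos: [0.5859, 0.348, 0.2048]
tcp_rot: [0.992, -0.13, -0.0, 0.0]
force: [-0.5, 0.3, -0.9]
opening: 0.126
grasp_force: 50.7
```

Emit:
carry_out:
  moves:
    - [[-1,0,0,0.3,0,0,0],[-1,0,0,0.5,0,0,0],[-1,0,0,0.6,0,0,0],[-1,0,0,0.6,0,0,0],[-1,0,0,0.6,0,0,0],[-1,0,0,0.6,0,0,0],[-1,0,0,0.5,0,0,0],[-1,0,0,0.4,0,0,0],[-1,0,0,0.2,0,0,0],[-1,0,0,0,0,0,0]]

```text
t: 6.8
ee_pos: [0.585, 0.3467, 0.0958]
tcp_rot: [0.991, -0.131, -0.001, 0.001]
force: [0.1, -0.6, -1.6]
opening: 0.127
grasp_force: 50.7
```

Emit:
carry_out:
  moves:
    - [[-1,0,0,0.1,0,0,0],[-1,0,0,0.1,0,0,0],[-1,0,0,0.06,0,0,0],[-1,0,0,0,0,0,0],[-1,0,0,0,0,0,0]]

```text
t: 7.22
ee_pos: [0.5863, 0.3479, 0.0917]
tcp_rot: [0.991, -0.13, 0.0, -0.0]
force: [0.7, 0.2, -1.7]
opening: 0.124
grasp_force: 50.7
```

Emit:
carry_out:
  moves:
    - [[-1,0,0,0.06,0,0,0],[-1,0,0,0.04,0,0,0],[-1,0,0,0,0,0,0],[-1,0,0,0,0,0,0]]

```text
t: 7.55
ee_pos: [0.5866, 0.3483, 0.091]
tcp_rot: [0.991, -0.13, 0.0, -0.001]
force: [-1.5, -0.6, 6.1]
opening: 0.129
grasp_force: 51.7
```

Emit:
carry_out:
  moves:
    - [[-0.6,0,0,0,0,0,0],[-0.3,0,0,0,0,0,0],[0,0,0,0,0,0,0],[0,0,0,0,0,0,0],[0,0,0,-0.3,0,0,0],[0,0,0,-0.7,0,0,0],[0,0,0,-1,0,0,0],[0,0,0,-1,0,0,0],[0,0,0,-1,0,0,0],[0,0,0,-1,0,0,0]]

```text
t: 8.38
ee_pos: [0.5861, 0.3476, 0.2153]
tcp_rot: [0.991, -0.131, 0.0, -0.0]
force: [0.2, -0.6, -0.2]
opening: 0.494
grasp_force: 0.0
```

Emit:
carry_out:
  moves:
    - [[0,-1,1,0,0,0,0],[0,-0.6,1,0,0,0,0],[0,0,1,0,0,0,0],[0,0,1,0,0,0,0],[0,0,0.2,0,0,0,0],[0,0,0,0,0,0,0],[0,0,0,0,0,0,0]]

```text
t: 8.97
ee_pos: [0.5207, 0.2572, 0.2144]
tcp_rot: [0.991, -0.131, 0.0, -0.001]
force: [-0.1, 0.7, 0.4]
opening: 0.504
grasp_force: 0.0
```

```bash
python3 - <<'E'
from h import *
s=ctrl.read_state();print(s['t'],s['ee_pos'],s['tcp_rot'])
i=vision.camera_info('wrist');w=vision.get_image('wrist');cv2.imwrite('pics/w2.png',w)
import json;json.dump({k:np.array(v).tolist() for k,v in i.items()},open('w2.json','w'))
for n in ('scene','side'): cv2.imwrite(f'pics/{n}2.png',vision.get_image(n))
E
```

```text
8.9667 [0.52067027 0.2571667  0.21440814] [ 9.91407059e-01 -1.30810106e-01  3.92011876e-04 -7.78092787e-04]
```

View pics/w2.png

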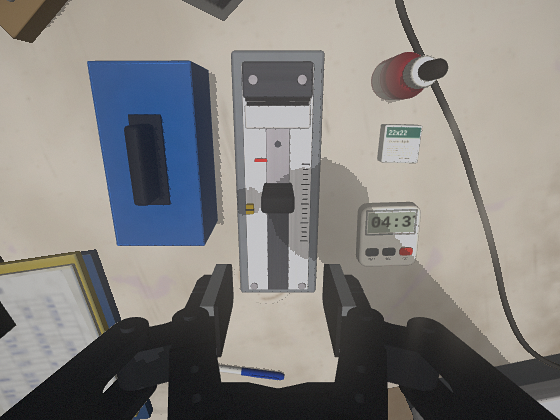

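```bash
cat > m.py <<'E'
from h import *
def clampframe(v): 
    c,s=np.cos(np.radians(15)),np.sin(np.radians(15)); return np.array([v[0]*c-v[1]*s, v[0]*s+v[1]*c])
def blobs(im):
    hs=cv2.cvtColor(im,cv2.COLOR_BGR2HSV)
    return cv2.inRange(hs,(0,150,90),(6,255,255))|cv2.inRange(hs,(174,150,90),(180,255,255)), cv2.inRange(hs,(18,130,90),(34,255,255))
E
python3 - <<'E'
from m import *
import json
i=json.load(open('w2.json'));im=cv2.imread('pics/w2.png')
r,y=blobs(im)
for n,m in(('r',r),('y',y)):
    m=m.copy();m[:,:240]=0;m[:,300:]=0;m[:140]=0;m[230:]=0
    v,u=np.nonzero(m);print(n,len(u),u.min(),u.max(),v.min(),v.max(),u.mean(),v.mean())
p=plane(i,256,160.2,.026);q=plane(i,249,209,.026);print(p,q,clampframe(q[:2]-p[:2]))
print('nadir',proj(i,np.array(i['origin'])-[0,0,.2]))
cr=cv2.resize(im[140:235,225:325],(600,570),interpolation=cv2.INTER_CUBIC)
b=cv2.imread('pics/side2.png')
cv2.imwrite('pics/c2.png',cr)
# handle test
s=cv2.imread('pics/scene2.png');
E
```

```text
r 36 255 266 159 161 260.5 160.0
y 55 246 253 205 213 249.43636363636364 208.78181818181818
[0.55523302 0.26910995 0.026     ] [0.51063258 0.28917099 0.026     ] [-0.0482729   0.00783404]
nadir (np.float64(278.0124751517222), np.float64(105.14840871016806))
```

View pics/c2.png

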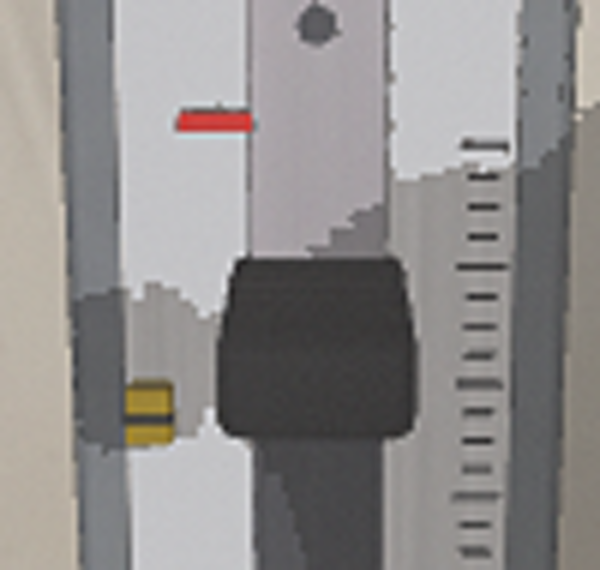

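```bash
python3 - <<'E'
from m import *
import json
i=json.load(open('w2.json'))
s=ctrl.read_state();R=Ro.from_quat(s['tcp_rot']).as_matrix()
ex=np.array([.966,-.259,0]);ey=np.array([.259,.966,0])
tip=plane(i,254.3,160.2,.026)
F=[plane(i,c,212.7,.075) for c in (261.3,294.3)]
B=plane(i,278,183.2,.022)
h=[tip-.03*ex-.022*ey,np.mean(F,0)+.008*ex,B-.008*ex]
print('width',np.linalg.norm(F[0]-F[1]))
for p in h: print(p.round(4),(R.T@(p-s['ee_pos'])*1e3).round(1))
line=plane(i,250,210,.026);print(clampframe((line-tip)[:2]))
# height check: scene handle top
a=vision.camera_info('scene');im=cv2.imread('pics/scene2.png')
for n,p in(('tip',tip),('line',line),('handle',(h[0]+h[1])/2*[1,1,0]+[0,0,.075])): print(n,proj(a,p))
cv2.imwrite('pics/c3.png',cv2.resize(im[220:320,190:330],(800,571),interpolation=cv2.INTER_CUBIC))
E
```

```text
width 0.02768934996032232
[0.521  0.2572 0.026 ] [  0.9   1.5 187.9]
[0.5225 0.2565 0.075 ] [  2.6   1.7 138.9]
[0.5198 0.257  0.022 ] [-1.000e-01  1.900e+00  1.919e+02]
[-0.04930606  0.00526304]
tip (np.float64(238.41610516737737), np.float64(263.1911725397056))
line (np.float64(247.5041238739658), np.float64(277.62087487084693))
handle (np.float64(256.13686792240225), np.float64(244.36176037540832))
```

View pics/c3.png

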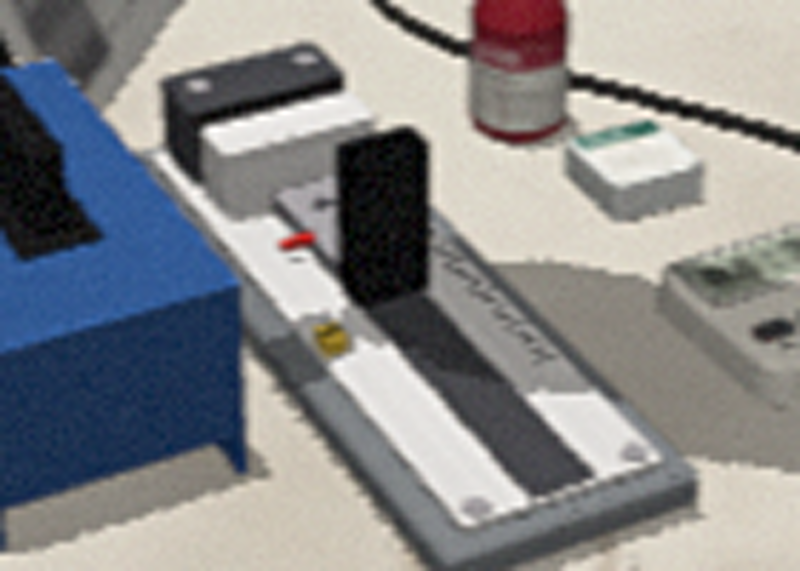

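Emit:
carry_out:
  moves:
    - [[0,0.05,0.07,0.6,0,0,0],[0,0,0,0.9,0,0,0],[0,0,0,0.9,0,0,0],[0,0,0,0.9,0,0,0],[0,0,0,0.9,0,0,0],[0,0,0,0.8,0,0,0],[0,0,0,0.7,0,0,0],[0,0,0,0.5,0,0,0],[0,0,0,0.2,0,0,0],[0,0,0,0,0,0,0]]
  squeeze: 80

```text
t: 9.95
ee_pos: [0.5201, 0.255, 0.0523]
tcp_rot: [0.992, -0.13, -0.001, 0.001]
force: [-0.0, 0.2, 0.8]
opening: 0.499
grasp_force: 0.0
```

Emit:
carry_out:
  moves:
    - [[-1,0,0,0,0,0,0],[-1,0,0,0,0,0,0],[-1,0,0,0,0,0,0],[-1,0,0,0,0,0,0],[-1,0,0,0,0,0,0],[-1,0,0,0,0,0,0]]

```text
t: 10.45
ee_pos: [0.5221, 0.2572, 0.0548]
tcp_rot: [0.992, -0.13, 0.001, -0.002]
force: [1.2, 5.6, -4.8]
opening: 0.314
grasp_force: 79.2
```

Gripped. Pull about 45 mm (−1.8 units of tool x), then measure.

Emit:
carry_out:
  moves:
    - [[-1,-0.1,0,0,0,0,0],[-1,-0.2,0,0,0,0,0],[-1,-0.2,0,0,0,0,0],[-1,-0.3,0,0,0,0,0],[-1,-0.3,0,0,0,0,0],[-1,-0.3,0,0,0,0,0],[-1,-0.2,0,0,0,0,0],[-1,-0.2,0,0,0,0,0],[-1,0,0,0,0,0,0],[-1,0,0,0,0,0,0]]

```text
t: 11.28
ee_pos: [0.4822, 0.2678, 0.0549]
tcp_rot: [0.991, -0.131, 0.005, -0.003]
force: [10.4, 5.1, -13.1]
opening: 0.314
grasp_force: 79.6
```

```bash
cat > meas.py <<'E'
from m import *
import sys
k=sys.argv[1]
s=ctrl.read_state();print(s['t'],s['ee_pos'],s['force'],s['grasp_force'])
i=vision.camera_info('wrist');im=vision.get_image('wrist');cv2.imwrite(f'pics/w{k}.png',im)
r,y=blobs(im);res={}
m=plane
for n,mm in(('r',r),('y',y)):
    kk,l,st,c=cv2.connectedComponentsWithStats(mm)
    for j in range(1,kk):
        if st[j][4]>15:
            p=plane(i,*c[j],.026);d=clampframe(p[:2]-np.array([.5215,.257]))*1e3
            if abs(d[0])<80 and abs(d[1])<50: print(n,st[j].tolist(),c[j].round(2),d.round(2))
E
python3 meas.py 3
python3 - <<'E'
import cv2
im=cv2.imread('pics/w3.png');cv2.imwrite('pics/c4.png',cv2.resize(im[180:340,190:350],(600,600),interpolation=cv2.INTER_CUBIC))
E
```

```text
11.2833 [0.48220423 0.26781058 0.05487684] [ 10.42435785   5.05643389 -13.1091937 ] 79.64589715003967
r [234, 212, 23, 5, 113] [245.1  213.96] [-11.83  16.36]
y [215, 218, 16, 9, 123] [222.08 222.51] [-16.34  27.96]
y [215, 230, 16, 7, 105] [222.86 232.95] [-21.89  27.84]
```

Emit:
carry_out:
  moves:
    - [[-1,-0.1,0,0.02,0,0,0],[-1,-0.1,0,0.02,0,0,0],[-1,-0.1,0,0,0,0,0],[-1,0,0,0,0,0,0],[-1,0,0,0,0,0,0],[-1,0,0,0,0,0,0]]

```text
t: 11.83
ee_pos: [0.4765, 0.2693, 0.0549]
tcp_rot: [0.991, -0.131, 0.006, -0.003]
force: [10.9, 3.9, -9.1]
opening: 0.314
grasp_force: 80.3
```

```bash
python3 meas.py 4
```

```text
11.8333 [0.47650925 0.26932957 0.0548596 ] [10.8886407   3.86363839 -9.13370695] 80.3182303905487
r [234, 212, 23, 5, 115] [245. 214.] [-17.73  16.41]
y [214, 207, 16, 9, 139] [221.45 211.08] [-16.26  27.99]
y [215, 219, 15, 7, 104] [222.07 221.97] [-21.93  27.96]
```

Emit:
carry_out:
  moves:
    - [[-1,-0.08,0,0,0,0,0],[-1,0,0,0,0,0,0],[-1,0,0,0,0,0,0],[-1,0,0,0,0,0,0],[-1,0,0,0,0,0,0]]

```text
t: 12.3
ee_pos: [0.4747, 0.2698, 0.0549]
tcp_rot: [0.991, -0.131, 0.006, -0.003]
force: [10.8, 3.8, -9.9]
opening: 0.32
grasp_force: 80.2
```

```bash
python3 meas.py 5; python3 - <<'E'
from m import *
im=cv2.imread('pics/w5.png');print(im[195:230,218:228].mean((1,2)).round(0).tolist())
i=vision.camera_info('wrist')
for v in (210,213,214,215,216): print(v,clampframe(plane(i,222,v,.026)[:2]-np.array([.5215,.257]))*1e3)
cv2.imwrite('pics/c5.png',cv2.resize(im[150:270,180:340],(800,600),interpolation=cv2.INTER_CUBIC))
E
```

```text
12.3 [0.47471723 0.26980241 0.05485856] [10.84940339  3.75275948 -9.90102773] 80.21049499511719
r [234, 212, 23, 5, 115] [245. 214.] [-19.58  16.41]
y [214, 204, 16, 8, 127] [221.44 207.53] [-16.27  27.9 ]
y [215, 216, 15, 7, 99] [222.06 218.82] [-22.12  27.88]
[209.0, 208.0, 209.0, 209.0, 211.0, 196.0, 121.0, 87.0, 93.0, 139.0, 152.0, 155.0, 154.0, 153.0, 154.0, 154.0, 147.0, 81.0, 74.0, 74.0, 109.0, 152.0, 152.0, 151.0, 151.0, 150.0, 148.0, 145.0, 213.0, 209.0, 208.0, 208.0, 208.0, 208.0, 208.0]
210 [-17.5389024   27.68569816]
213 [-19.08629047  27.76132441]
214 [-19.6040158   27.78662745]
215 [-20.1227103   27.81197786]
216 [-20.64237669  27.83737577]
```

View pics/c5.png

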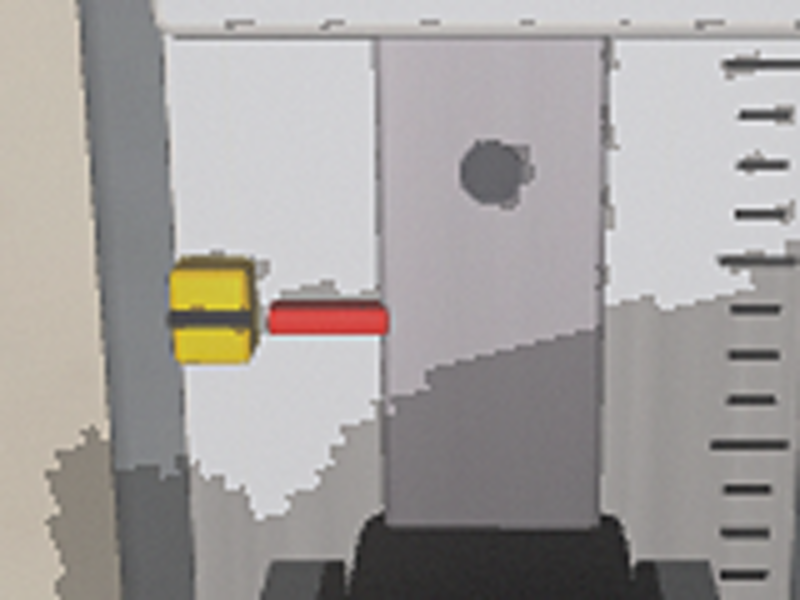

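The picture shows the red pointer (crop 328,318) level with the black line (crop 212,318). I'll hold for a moment, then check for creep and that the bystanders and cover haven't moved.

Emit:
carry_out:
  moves:
    - [[-1,0,0,0,0,0,0],[-1,0,0,0,0,0,0],[-1,0,0,0,0,0,0],[-1,0,0,0,0,0,0],[-1,0,0,0,0,0,0],[-1,0,0,0,0,0,0],[-1,0,0,0,0,0,0],[-1,0,0,0,0,0,0],[-1,0,0,0,0,0,0],[-1,0,0,0,0,0,0]]

```text
t: 13.18
ee_pos: [0.4747, 0.2698, 0.0548]
tcp_rot: [0.991, -0.131, 0.006, -0.003]
force: [10.3, 3.1, -8.4]
opening: 0.318
grasp_force: 80.2
```

```bash
python3 meas.py 6; python3 - <<'E'
from m import *
a=cv2.imread('pics/scene0.png');b=vision.get_image('scene')
d=cv2.absdiff(a,b)
for n,(x0,y0,x1,y1) in dict(timer=(318,262,348,288),box=(290,240,312,256),bottle=(276,196,288,215)).items(): print(n,d[y0:y1,x0:x1].mean())
m=cv2.inRange(cv2.cvtColor(b,cv2.COLOR_BGR2HSV),(105,130,40),(125,255,255))
m2=cv2.inRange(cv2.cvtColor(cv2.imread('pics/scene2.png'),cv2.COLOR_BGR2HSV),(105,130,40),(125,255,255))
for q in (m,m2): print(cv2.connectedComponentsWithStats(q[200:330,130:300].copy())[2][1:].max(0))
E
```

```text
13.1833 [0.47472449 0.26979213 0.05483768] [10.28592567  3.09473373 -8.42273626] 80.20858526229858
r [234, 212, 23, 5, 115] [245. 214.] [-19.56  16.41]
y [214, 204, 16, 8, 127] [221.44 207.53] [-16.26  27.9 ]
y [215, 216, 15, 7, 100] [222.12 218.85] [-22.12  27.85]
timer 18.903418803418802
box 43.06534090909091
bottle 85.93859649122807
[  29   31   74   85 3511]
[  29   31   74   85 3511]
```

```bash
python3 -c "
from rig import ticket
print(ticket.hand_in())"
```

```text
the job is handed in; nothing more can be done
None
```

The job is handed in at about 13 s: the cover stands upright on the clear side of the clamp, and the arm is still gripping the handle with the pointer within about 0.4 mm of the black line; I felt no contact with the timer, box or bottle, but the last image check on them was inconclusive.

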